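# Fold the recipe box's flap over and tuck it under the lip

### The job

Close the small wooden recipe-card box: push its open flap over until it lies flat on the box, then, keeping it pressed down, push it forwards by the raised thumb bar until the tongue is tucked fully home beneath the metal lip, and let go so that it stays shut. Only push with the fingers: do not lift the box or shove it out of place, and leave the spice jar, the salt shaker and the tin beside it standing where they are.

Things in the scene. Friction and masses are not known exactly. Their poses are not given: they have to be found in the camera images.
- recipe_box: Light wooden open-topped card box, 150 mm (its x) by 120 mm (its y), walls 61 mm high, about 2 kg, standing loose on the worktop with upright z axis (a sideways push of over 8 to 10 N can shift it). Origin: centre of its underside. Its own -x is 'forwards': the steel lip stands on the -x wall, the flap is hinged at the +x wall.
- flap_hinge (a joint): Angle of the flap in rad: 0 = folded flat over the box, 1.57 = standing upright, up to 2.0 = leaning back, away from the lip. Stiff hinge with a weak opening spring (about 0.1 Nm at flat): untucked, the flap rises again by itself when let go from flat, to some 0.5 to 1 rad.
- flap_slide (a joint): How far the whole flap with its hinge rod has been pushed forwards (box -x) in the slotted hinge ears, in m: 0 = back, 0.016 = fully forward at the stop. Stays where it is left; takes about 4 N to move. At 0 a flap being folded down passes 6 mm clear of the lip; if it is moved much forward before it is flat, the tongue lands on top of the lip.
- hinge_home (a point): Point on the box, middle of the hinge axis when the flap is fully back: box frame (66, 0, 64) mm. The axis runs along the box's y. Axes as the box.
- lip_edge (a point): Middle of the steel lip's free inner edge, at the height of the lip roof's underside: box frame (-58, 0, 70) mm. The lip is 70 mm wide, its roof reaches from here 18 mm forwards (box -x) to its upright, the roof's top is 73.5 mm and the up-turned lead-in 77 mm above the worktop. A flat flap has its upper face 66 mm above the worktop and its tongue passes under the roof with 4 mm of room.
- tongue_tip (a point): Middle of the end of the flap's tongue, 118 mm from the hinge axis, half-way through the thickness. The flap is a 4 mm wooden panel, 108 mm wide, reaching 102 mm from the axis; the tongue, 56 mm wide, reaches on from its middle. Moves with the flap; fully forward it lies 10 mm beneath the lip.
- thumb_bar (a point): Middle of the top of the raised thumb bar on the flap's outer face (the upper face when flat, the face away from the box when open): 44 mm wide (along the hinge), 8 mm thick, 7.5 mm proud, its middle 80 mm from the hinge axis. The flap is smoothly lacquered (friction 0.2): fingertips slip on it, so push it forwards against the hinge-side face of the bar.
- spice_jar: Bystander: glass spice jar with a red cap, 45 mm across, 106 mm high, in front of the lip. Origin: centre of its underside.
- shaker: Bystander: salt shaker, 44 mm across, 90 mm high, beside the box. Origin: centre of its underside.
- fish_tin: Bystander: flat round tin, 86 mm across, 40 mm high, behind the hinge. Origin: centre of its underside.
Mind the look-alikes: they are no part of the job. Leave any red look-alike of the recipe_box alone.

How it is judged:
At the end, for the whole second after the job is handed in: The flap lies folded over the box (hinge under 0.08 rad) and is pushed forward at least 11 of its 16 mm, its tongue at least 4 mm beneath the lip's roof; the box stands level, at rest, within 30 mm of where it stood, and the bystanders stand within 20 mm of where they stood (value of joint flap_hinge below 0.08 rad and value of joint flap_slide above 0.011 m and x of tongue_tip in the frame of recipe_box below -0.062 m and z of tongue_tip in the frame of recipe_box below 0.071 m and distance of recipe_box from where it was at the start of the episode below 0.03 m and angle between recipe_box's own z axis and vertical below 0.05 rad and linear speed of recipe_box below 0.01 m/s and distance of each of spice_jar, shaker, fish_tin from where it was at the start of the episode below 0.02 m and angle between each of spice_jar, shaker's own z axis and vertical below 0.2 rad); the robot touches nothing.
It fails at once if the box is lifted or tipped (height (world z) of recipe_box above 0.012 m or angle between recipe_box's own z axis and vertical above 0.15 rad).
It fails at once if the box is shoved out of place (distance of recipe_box from where it was at the start of the episode above 0.04 m).
It fails at once if a bystander is lifted, knocked over or moved (distance of any of spice_jar, shaker, fish_tin from where it was at the start of the episode above 0.03 m or angle between any of spice_jar, shaker's own z axis and vertical above 0.5 rad).
It also fails if it takes over 35 s, if anything falls off the work surface, if the arm or the gripper's body presses on something with over 40 N, if the wrist force passes 120 N, or if a joint passes its speed limit or range.

### The arm

A 7-joint arm with a two-finger parallel gripper is mounted at the origin on a cart in front of the work surface, level with it; the furniture and walls round the work are solid. World frame = base frame: x ahead of the robot, y to its left, z up, the work surface at z = 0. Lengths are in m, angles in rad, forces in N, time in s.
With the tool pointing down it reaches from about 0.4 to 0.875 m from the base axis. Payload 19.3 kg.
Tool frame: the origin (TCP) lies at the very end of the fingers, on their centre line; the grasp point (between the pads) lies 19 mm behind it (manip.pinch_z is the distance from the TCP to the grasp point, in m); z points along the fingers, y is the direction in which the jaws open and shut (so a half turn about z gives the same grasp; the last joint's range is limited). The gripper opens to 85 mm and grips with 20 to 120 N. Pads are 22 mm wide; open, the fingers measure 114 mm over their backs; the gripper's body (76 mm by 85 mm) begins 54 mm behind the grasp point. The pads swing forward as they close: fully open they stand 13 mm farther back than shut.
Start: joints at [-1.23, 0.521, -0.036, 1.599, 0.021, 1.021, -0.113], TCP at [0.25, 0.573, 0.231] pointing down, gripper open.
Joint ranges: [-2.91, 2.91], [-0.3, 2.13], [-1.5, 1.42], [0.17, 2.43], [-1.26, 4.41], [0.16, 1.93], [-2.52, 2.52]. Speed limits (rad/s): [1.89, 1.89, 2.39, 2.39, 3.01, 3.01, 3.01].

### API

Orientations are given as a rotation vector (axis times angle).
In Python, from bench import manip, claw, kinematics, sensors, optics, ticket gives the robot as it stands. Calls block until the motion is done:
- manip.move_ptp(position, orientation): joint-space move of the TCP to a pose.
- manip.servo_line(position, v=0.15, rotation=None, stop_force=None): straight line of the TCP; rotation=None keeps the orientation; v is the mean speed in m/s. With stop_force (N) it stops when the force on the tool has changed by that much, and returns True; else False.
- manip.set_joints(angles): joint-space move.
- claw.open_gripper() and claw.grab(effort=None): open the fingers fully, or close them until they stop; effort is the grip in N (None keeps the last).
- manip.pause(seconds).
- kinematics.ik(position, orientation): joint angles nearest the present ones, or None.
- sensors.get_obs(): the state.
- optics.grab_frame(name): name is "scene" or "top" or "wrist"; returns a dict with "pixels" (420x560x3 uint8, red, green, blue), "range_z" (420x560 float32, m along the optical axis (not along the pixel's ray), 0 where there is no reading), "fovy" (degrees; the focal length in pixels is half the picture's height over the tangent of half this angle, whatever the lens; pixels are square), "cx", "cy" (the principal point, pixels), "dist" ([k1, k2, p1, p2, k3] as OpenCV has them; the pictures are not rectified), "R" (3x3) and "t" (3): a world point X has camera coordinates R X + t; the wrist camera has in their place "T_tool_cam" (4x4, takes a point from camera to tool coordinates, whose origin is the TCP and whose axes are the flange's). Camera axes: x right, y down, z forward; pixel columns grow to the right and rows downward; lengths in m; the calibration is good to about 2 mm. A picture is of the moment at which its call begins: read the wrist's pose just before it.
A pose or a line that the arm cannot do raises manip.MotionError and nothing moves.
- ticket.job_done(): hands the job in, once; it reports no verdict.
The state is a dict: "time": time; "q": joint angles; "joint_velocities": joint speeds; "joint_efforts": joint torques, N m; "ee_pos": TCP position; "eef_rot": TCP orientation; "force": force on the tool from outside, world axes, zero at the start; "moment": the same for the moment, N m; "finger_gap": finger opening in m.
Only numpy, scipy, OpenCV 4.12 (cv2) and the standard library are available. Lean on these libraries where they do the work, as an engineer would, in place of code of your own. Each camera call takes 0.05 s, during which the arm holds its last target. There are 200 camera calls.

## Working session

There is one attempt and no reset: what is moved stays moved. The work goes in short steps, each a Python script; the robot and the scene stay as the last script left them, time stands still between calls to the robot, and variables do not carry over. Pictures are saved under pics/ and viewed, about 8 in all and at most 12, crops included, and the job is handed in when it is done.

```bash
mkdir -p pics; ls; cat > h.py <<'E'
import numpy as np, cv2, pickle
from bench import manip, claw, kinematics, sensors, optics, ticket
def snap(name,out=None):
    o=sensors.get_obs(); f=optics.grab_frame(name); f['obs']=o
    if out: cv2.imwrite('pics/'+out+'.png',f['pixels'][:,:,::-1]); pickle.dump(f,open(out+'.pkl','wb'))
    return f
def cloud(f):
    h,w=f['range_z'].shape; F=h/2/np.tan(np.radians(f['fovy'])/2)
    K=np.array([[F,0,f['cx']],[0,F,f['cy']],[0,0,1.]])
    u,v=np.meshgrid(np.arange(w),np.arange(h))
    p=np.stack([u,v],-1).reshape(-1,1,2).astype(np.float64)
    n=cv2.undistortPoints(p,K,np.array(f['dist'],float)).reshape(h,w,2)
    z=f['range_z'].astype(float)
    P=np.dstack([n[...,0]*z,n[...,1]*z,z])
    if 'R' in f: W=(P-np.array(f['t']))@np.array(f['R'])
    else:
        T=np.array(f['T_tool_cam']); R=cv2.Rodrigues(np.array(f['obs']['eef_rot'],float))[0]
        W=(P@T[:3,:3].T+T[:3,3])@R.T+np.array(f['obs']['ee_pos'])
    W[z==0]=np.nan
    return W
E
python3 - <<'E'
from h import *
f=snap('top','top0'); g=snap('scene','scene0')
print(g['t'],f['t'],sensors.get_obs())
E
```

```text
pics
[-0.46034621  0.24206998  0.69391934] [-0.01690793  0.50975419  0.891543  ] {'time': 0.1, 'q': array([-1.23014979,  0.52192567, -0.03632255,  1.59993214,  0.02123626,
        1.02112321, -0.11277953]), 'joint_velocities': array([ 0.00122436, -0.00086614, -0.00204762, -0.00239486, -0.0004224 ,
        0.00069239, -0.00101717]), 'joint_efforts': array([ 3.39257771e-03, -9.28485274e+01,  1.98374502e+00, -3.70532477e+01,
        1.81319792e-02,  5.18181652e-03, -3.94563955e-06]), 'ee_pos': array([0.24953999, 0.5726977 , 0.23080802]), 'eef_rot': array([-6.40769373e-01, -3.07544746e+00,  1.56675544e-03]), 'force': array([-0.58050408, -0.00181806,  0.40879183]), 'moment': array([0.00063752, 0.03524592, 0.00829873]), 'finger_gap': 0.08552810945078852}
```

View pics/top0.png

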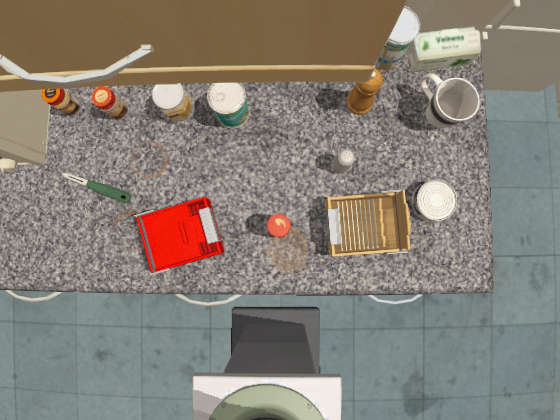

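View pics/scene0.png

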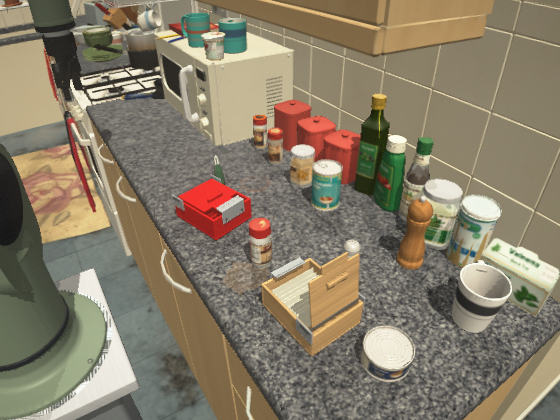

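Top view: the wooden box is at (368,224), with its steel lip at (334,226) and its upright flap at about (402,220). The jar is at (279,226), the shaker at (344,160) and the tin at (436,200). There are two candidates: the wooden box at (368,224) and the red one at (180,235). The wooden one with the open flap fits the description, and the red one is the look-alike.

```bash
python3 - <<'E'
from h import *
f=pickle.load(open('top0.pkl','rb')); W=cloud(f)
for n,(u,v) in dict(lip=(334,226),jar=(279,226),shaker=(345,158),tin=(436,200),cab=(200,40),base=(265,400),flap=(400,205),flap2=(408,205),edge=(390,292),mill=(368,80)).items(): print(n,W[v,u].round(3))
# box outline: points with z 0.05..0.068
m=np.zeros(W.shape[:2],bool); m[180:270,320:416]=1
z=W[...,2]
b=m&(z>.045)&(z<.085)
r=cv2.minAreaRect((W[b][:,:2]*1000).astype(np.float32)); print('rect',r, cv2.boxPoints(r).round(0).tolist())
fl=m&(z>.09); print('flap',fl.sum(),W[fl].min(0),W[fl].max(0),W[fl].mean(0))
g=pickle.load(open('scene0.pkl','rb')); V=cloud(g)
s=V[240:360,255:370].reshape(-1,3); 
b=s[(s[:,2]>.05)&(s[:,2]<.08)]; r=cv2.minAreaRect((b[:,:2]*1000).astype(np.float32)); print('scene rect',r)
fl=s[(s[:,2]>.09)]; print(fl.min(0),fl.max(0))
for u,v in [(356,256),(309,280),(361,298),(312,318),(335,275),(340,270),(290,268),(275,274),(304,262)]: print(u,v,V[v,u].round(3))
a=cv2.resize(g['pixels'][220:380,240:420],None,fx=4,fy=4,interpolation=2)[:,:,::-1]
b=cv2.resize(f['pixels'][175:275,315:465],None,fx=4,fy=4,interpolation=2)[:,:,::-1]
cv2.imwrite('pics/crop1.png',np.vstack([a[:,:600][:,:],])[:600]); cv2.imwrite('pics/crop2.png',b)
E
```

```text
lip [ 0.469 -0.138  0.075]
jar [ 0.468 -0.029  0.108]
shaker [ 0.602 -0.159  0.088]
tin [ 0.524 -0.357  0.036]
cab [0.624 0.038 0.551]
base [0.105 0.001 0.015]
flap [ 0.507 -0.258  0.121]
flap2 [ 0.517 -0.307  0.003]
edge [ 0.33  -0.266 -0.002]
mill [ 0.623 -0.137  0.449]
rect ((473.5712585449219, -202.62167358398438), (128.9850311279297, 154.6761474609375), 4.985400676727295) [[403.0, -131.0], [416.0, -285.0], [545.0, -274.0], [531.0, -120.0]]
flap 554 [ 0.42418263 -0.26985871  0.09004131] [ 0.53206893 -0.25004552  0.1846749 ] [ 0.47791531 -0.25766385  0.14525513]
scene rect ((476.1183166503906, -183.0264129638672), (235.90086364746094, 214.04461669921875), 52.7882194519043)
[ 0.42252223 -0.27375285  0.09007982] [ 0.60579425 -0.16167528  0.18294916]
356 256 [ 0.523 -0.256  0.164]
309 280 [ 0.496 -0.169  0.049]
361 298 [ 0.536 -0.27   0.067]
312 318 [ 0.425 -0.273  0.092]
335 275 [ 0.475 -0.261  0.152]
340 270 [ 0.488 -0.259  0.154]
290 268 [ 0.469 -0.143  0.073]
275 274 [ 0.437 -0.141  0.074]
304 262 [ 0.499 -0.146  0.076]
```

View pics/crop1.png

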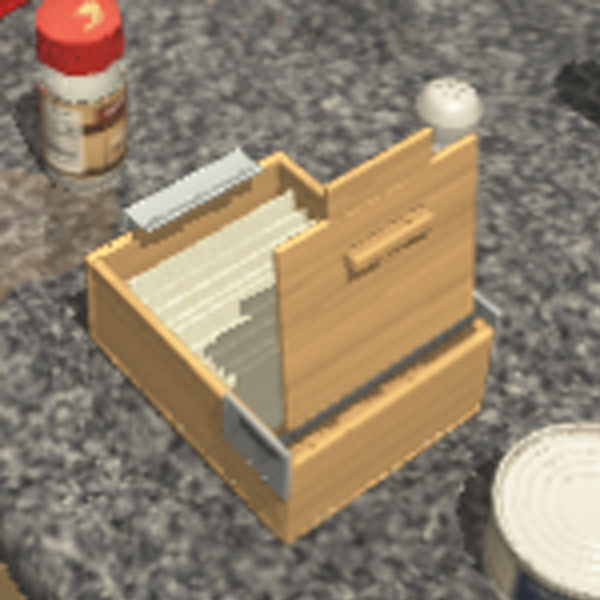

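View pics/crop2.png

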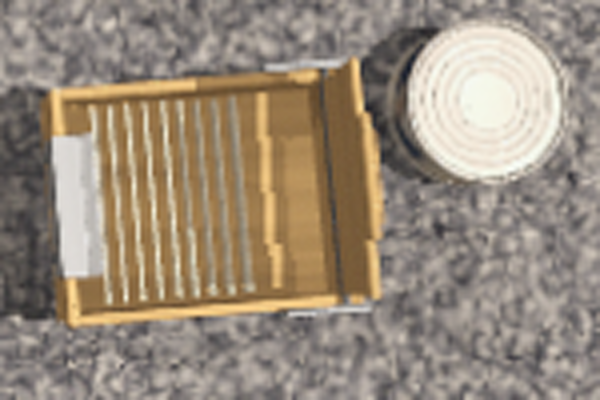

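Both crops confirm it: this is the natural-wood box with lip and thumb bar, and the flap is roughly upright. The tin is behind the hinge, and the box -x axis points along about world +y. Next I refine the pose.

```bash
cat >> h.py <<'E'
def tobox(W,B):
    s=np.sin(B[2]);c=np.cos(B[2]); d=W[...,:2]-np.array(B[:2])
    return np.stack([d@[s,-c], d@[c,s], W[...,2]],-1)   # box x=(s,-c), y=(c,s)
def flapfit(W,B,zmin=.085):
    P=tobox(W,B).reshape(-1,3); P=P[np.isfinite(P).all(1)]
    P=P[(abs(P[:,1])<.05)&(P[:,2]>zmin)&(P[:,2]<.195)&(P[:,0]>-.05)&(P[:,0]<.12)]
    return P
E
python3 - <<'E'
from h import *
W=cloud(pickle.load(open('top0.pkl','rb'))); V=cloud(pickle.load(open('scene0.pkl','rb')))
B=(.4736,-.2026,.087)
for n,C,sl in(('top',W,np.s_[180:270,318:416]),('scene',V,np.s_[235:370,250:372])):
    P=tobox(C[sl],B).reshape(-1,3); P=P[np.isfinite(P).all(1)]
    q=lambda a:np.percentile(a,[1,3,10,50,90,97,99]).round(4)
    L=P[(P[:,2]>.0695)&(P[:,2]<.08)&(P[:,0]<-.04)&(abs(P[:,1])<.06)]; print(n,'lip',len(L),q(L[:,0]),q(L[:,1]), 'slope',np.polyfit(L[:,1],L[:,0],1))
    w=P[(P[:,2]>.055)&(P[:,2]<.066)&(abs(P[:,0])<.095)&(abs(P[:,1])<.075)]
    for t,a,b,k in (('-y',w[:,0],w[:,1],-1),('+y',w[:,0],w[:,1],1)):
        k_=(b*k>.045)&(abs(a)<.04); print(t,k_.sum(),q(b[k_]),np.polyfit(a[k_],b[k_],1).round(4))
    k_=(w[:,0]<-.055)&(abs(w[:,1])>.037); print('-x',k_.sum(),q(w[k_,0]),np.polyfit(w[k_,1],w[k_,0],1).round(4), 'ztop',np.median(w[k_,2]))
    k_=(w[:,0]>.055)&(abs(w[:,1])<.05); print('+x',k_.sum(),q(w[k_,0]))
    F=flapfit(C[sl],B); A=np.c_[F[:,1:],np.ones(len(F))]
    x=np.linalg.lstsq(A,F[:,0],rcond=None)[0]; r=F[:,0]-A@x; g=abs(r)<.006; x=np.linalg.lstsq(A[g],F[g,0],rcond=None)[0]
    print('flap x = %.3f y + %.3f z + %.4f'%tuple(x),'at z=.064 x',x[1]*.064+x[2],'theta',np.pi/2+np.arctan(x[1]),'y',q(F[:,1]),'zmax',F[:,2].max())
for u,v in((279,226),(345,158),(436,200)): print(tobox(W[v,u],B).round(3))
th=B[2]; 
for sg in(1,-1):
    y=sg*np.array([np.cos(th),np.sin(th),0]); z=np.array([0,0,-1.]); R=np.c_[np.cross(y,z),y,z]; rv=cv2.Rodrigues(R)[0].ravel()
    print(sg,rv,[kinematics.ik(p,rv) for p in([.48,-.32,.26],[.47,-.17,.066])])
E
```

```text
top lip 382 [-0.0759 -0.0755 -0.0741 -0.0656 -0.0571 -0.0559 -0.0554] [-0.0325 -0.0312 -0.0265  0.0014  0.0295  0.0345  0.0361] slope [ 0.0055893  -0.06558747]
-y 129 [-0.0602 -0.0598 -0.059  -0.0564 -0.0539 -0.0533 -0.0529] [-0.0229 -0.0564]
+y 136 [0.0477 0.0549 0.0552 0.0577 0.0606 0.0611 0.0616] [-0.01    0.0576]
-x 109 [-0.0737 -0.0734 -0.0727 -0.0689 -0.0591 -0.0565 -0.0557] [ 0.0159 -0.0674] ztop 0.06127545894670612
+x 4 [0.0628 0.0629 0.0629 0.0633 0.0635 0.0635 0.0635]
flap x = 0.008 y + -0.108 z + 0.0704 at z=.064 x 0.06349028412395297 theta 1.4627995137635248 y [-0.0485 -0.0458 -0.0378 -0.0004  0.0386  0.0466  0.0491] zmax 0.18467489946745683
scene lip 367 [-0.1756 -0.1702 -0.1584 -0.0679 -0.0554 -0.0537 -0.0532] [-0.0349 -0.0336 -0.0276 -0.0016  0.025   0.0316  0.0339] slope [-0.1544062  -0.08904745]
-y 151 [-0.0641 -0.0634 -0.0613 -0.0593 -0.0559 -0.0551 -0.055 ] [-0.0285 -0.0592]
+y 13 [0.0526 0.0529 0.0536 0.0545 0.0569 0.0579 0.0583] [-0.2238  0.0467]
-x 103 [-0.0713 -0.0712 -0.0699 -0.0658 -0.0591 -0.0571 -0.0562] [ 0.0147 -0.065 ] ztop 0.059902756273584386
+x 232 [0.0695 0.0698 0.0726 0.0762 0.078  0.0784 0.0787]
flap x = 0.011 y + -0.134 z + 0.0784 at z=.064 x 0.06983481745989258 theta 1.437488889995528 y [-0.0489 -0.0469 -0.0398 -0.0041  0.0377  0.0462  0.0487] zmax 0.1829491575233564
[-0.173  0.01   0.108]
[-0.032  0.132  0.088]
[0.159 0.037 0.036]
1 [2.12273781 2.31594227 0.        ] [array([-0.12040944,  0.57814397,  0.92270501,  1.72850721, -0.51197327,
        1.09581247,  1.05384025]), array([ 0.01279976,  0.61115359,  0.29104541,  2.06203785, -0.34179006,
        0.51353601,  0.64085945])]
-1 [ 2.31594227 -2.12273781  0.        ] [array([-0.24045646,  0.74888068,  1.22927202,  1.73315599, -0.75191764,
        1.22023768, -1.86530694]), array([-0.5101396 ,  1.07323638,  1.21731861,  2.08481596, -1.25864532,
        1.04771429, -1.65478892])]
```

```bash
cat >> h.py <<'E'
B=(.4736,-.2036,.074); HD=.011
def world(bx,by,bz):
    s=np.sin(B[2]);c=np.cos(B[2]); return [B[0]+s*bx+c*by, B[1]-c*bx+s*by, bz]
def rv():
    y=np.array([np.cos(B[2]),np.sin(B[2]),0]); z=np.array([0,0,-1.]); return cv2.Rodrigues(np.c_[np.cross(y,z),y,z])[0].ravel()
def fb():
    f=np.array(sensors.get_obs()['force']); s=np.sin(B[2]);c=np.cos(B[2]); return np.array([f[0]*s-f[1]*c,f[0]*c+f[1]*s,f[2]])
def corner(th,r,slide=0.,off=0.): # TCP for lower front corner on outer face (2mm off mid-plane + off)
    h=.002+off
    return world(.066-slide-r*np.cos(th)+h*np.sin(th)+HD,0,.064+r*np.sin(th)+h*np.cos(th))
E
python3 - <<'E'
from h import *
claw.grab(20)
manip.move_ptp([.48,.1,.28],rv())
manip.move_ptp(world(.115,0,.28),rv())
print(sensors.get_obs()['time'],sensors.get_obs()['q'].round(2),sensors.get_obs()['finger_gap'],fb())
manip.servo_line(world(.115,0,.171),v=.12)
f=snap('scene','scene1'); snap('wrist','wrist1'); print(sensors.get_obs()['time'],fb(),sensors.get_obs()['ee_pos'],world(.115,0,.171))
cv2.imwrite('pics/s1c.png',cv2.resize(f['pixels'][130:370,220:500],None,fx=2.5,fy=2.5)[:,:,::-1])
E
```

```text
4.3167 [ 0.02  0.47  0.67  1.7  -0.32  1.09  0.86] -0.0004620943175744611 [ 0.36510209  0.0424085  -0.13709338]
5.475 [-0.01937056  0.51166648  0.08479184] [ 0.48243298 -0.31844058  0.17168137] [np.float64(0.48210223533293745), np.float64(-0.3182852736594518), 0.171]
```

View pics/s1c.png

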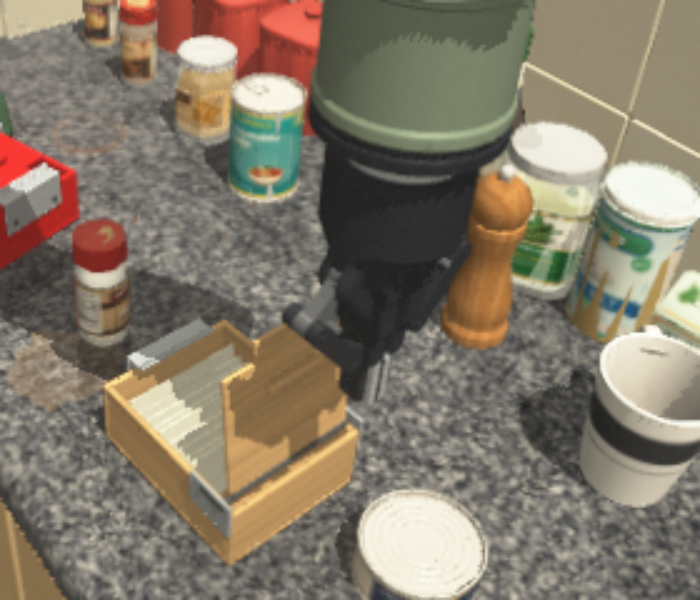

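View: the fingertips (crop ~375,385) are behind the raised flap and clear of the tin. Now stage 1: fold the flap to about 0.6 rad, pushing on the tongue.

```bash
python3 - <<'E'
from h import *
for th in (1.4,1.2,1.0,.8,.62):
    p=corner(th,.106); manip.servo_line(p,v=.08); o=sensors.get_obs()
    print(th,round(o['time'],2),fb().round(2),(o['ee_pos']-p).round(4))
f=snap('scene','scene2'); g=snap('top','top2')
# lift off, see where the flap rests
p=sensors.get_obs()['ee_pos']; manip.servo_line([p[0],p[1],.20],v=.15)
manip.servo_line(world(.066+.02,0,.20),v=.15)
f=snap('scene','scene3'); g=snap('top','top3'); print(sensors.get_obs()['time'])
a=cv2.resize(f['pixels'][200:370,230:430],None,fx=3,fy=3); cv2.imwrite('pics/s3c.png',a[:,:,::-1])
E
```

```text
1.4 6.3 [ 0.01 -0.37 -0.79] [ 0.0001 -0.0003  0.0001]
1.2 6.72 [0.36 0.52 0.3 ] [ 0.      0.0005 -0.0001]
1.0 7.13 [0.14 0.06 0.31] [-0.      0.0005 -0.0002]
0.8 7.55 [-0.52  0.1   0.08] [-0.0001  0.0004 -0.0003]
0.62 7.94 [ 1.08 -0.57  0.83] [-0.0002  0.0003 -0.0003]
9.55
```

View pics/s3c.png

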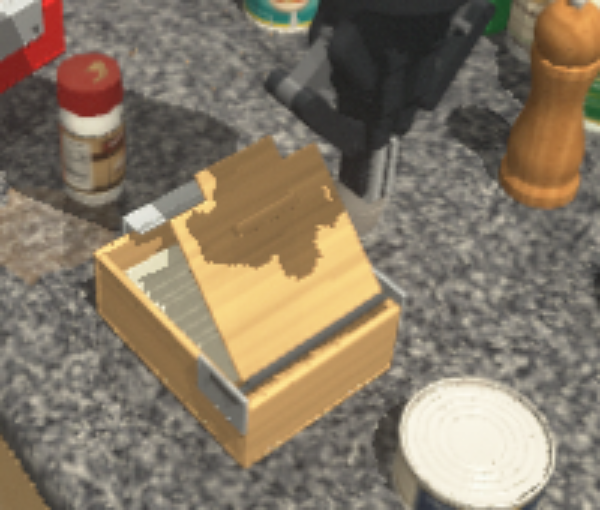

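The flap rests partly folded, with the tongue at about crop (270,140), and the box and bystanders are unmoved. I'll measure the flap angle and slide.

```bash
python3 - <<'E'
from h import *
for n,sl in(('top3',np.s_[180:270,318:416]),('scene3',np.s_[240:360,250:372])):
    C=cloud(pickle.load(open(n+'.pkl','rb')))
    P=tobox(C[sl],B).reshape(-1,3); P=P[np.isfinite(P).all(1)]
    P=P[(abs(P[:,1])<.05)&(P[:,2]>.075)&(P[:,2]<.15)&(P[:,0]<.066)&(P[:,0]>-.05)]
    rng=np.random.default_rng(0); best=0
    for i in range(400):
        a,b=P[rng.choice(len(P),2)][:,[0,2]]; d=b-a; L=np.hypot(*d)
        if L<.02: continue
        nrm=np.array([d[1],-d[0]])/L; k=abs((P[:,[0,2]]-a)@nrm)<.002
        if k.sum()>best: best=k.sum(); K=k
    Q=P[K]; m,c=np.polyfit(Q[:,0],Q[:,2],1); th=np.arctan(-m)
    # outer-face line: distance from home hinge
    h=(m*.066+c-.064)*np.cos(th)
    d=Q[:,[0,2]]-[.066,.064]; r=-d[:,0]*np.cos(th)+d[:,1]*np.sin(th)
    print(n,len(P),best,'theta',th.round(3),'face offset',h.round(4),'rmax',np.sort(r)[-8:].round(4),'y',np.percentile(Q[:,1],[1,99]).round(3))
    print('slide est', ((.002-h)/np.sin(th)).round(4), np.sort(r)[-20:].mean()-.118)
E
```

```text
top3 1341 1224 theta 0.837 face offset 0.0018 rmax [0.1134 0.1135 0.1135 0.1135 0.1141 0.1142 0.1142 0.1151] y [-0.049  0.049]
slide est 0.0003 -0.0048184541070483144
scene3 2836 2596 theta 0.828 face offset 0.0025 rmax [0.1144 0.1144 0.1144 0.1149 0.1149 0.1153 0.1155 0.1156] y [-0.049  0.049]
slide est -0.0007 -0.0037679406396384785
```

```bash
python3 - <<'E'
from h import *
manip.servo_line(corner(.9,.060,off=.012),v=.15)
for th in (.8,.6,.4,.2,.08,.0):
    p=corner(th,.060); manip.servo_line(p,v=.06); o=sensors.get_obs()
    print(th,round(o['time'],2),fb().round(2),(o['ee_pos']-p).round(4))
p=np.array(corner(0,.060)); 
r=manip.servo_line([p[0],p[1],p[2]-.005],v=.01,stop_force=5)
o=sensors.get_obs(); print(r,o['time'],fb().round(2),o['ee_pos'][2])
snap('scene','scene4'); f=snap('top','top4')
a=cv2.resize(pickle.load(open('scene4.pkl','rb'))['pixels'][200:370,230:430],None,fx=3,fy=3); cv2.imwrite('pics/s4c.png',a[:,:,::-1])
E
```

```text
0.8 10.73 [-0.05  0.47  0.45] [ 0.      0.0003 -0.    ]
0.6 11.08 [0.59 0.22 0.56] [-0.0002  0.0003 -0.0003]
0.4 11.43 [-0.18 -0.86  0.96] [-0.0002  0.0003 -0.0003]
0.2 11.78 [-0.82  0.01  0.36] [-0.0002  0.0002 -0.0004]
0.08 12.05 [-0.04 -0.48  0.4 ] [-0.0001  0.0001 -0.0002]
0.0 12.3 [0.13 0.26 2.53] [ 0.0002 -0.0001 -0.    ]
True 12.55 [-0.84 -0.15  8.36] 0.06539751757217985
```

View pics/s4c.png

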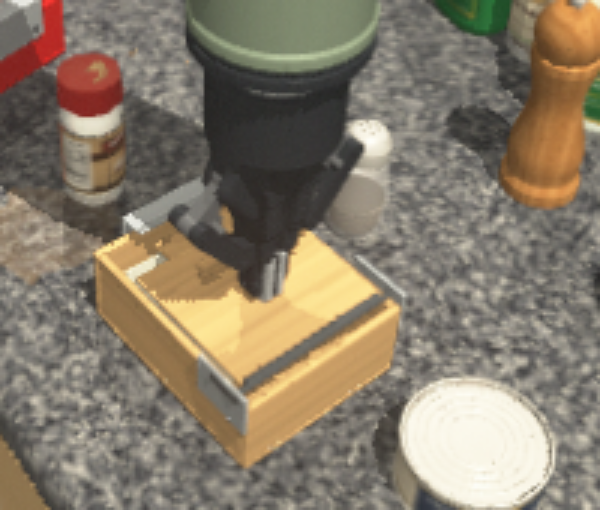

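The flap is flat with the tips on the panel on the hinge side of the bar (crop ~270,290), and the press force is 8 N. Now I push forward in small steps and watch the force.

```bash
python3 - <<'E'
from h import *
z=sensors.get_obs()['ee_pos'][2]
for cx in list(-np.arange(5,25,2.5))+[-25,-26.,-27,-28]:
    p=world(cx/1000+HD,0,z); manip.servo_line(p,v=.03); o=sensors.get_obs(); F=fb()
    print(cx,round(o['time'],2),F.round(2),(tobox(o['ee_pos'],B)[0]-HD).round(4))
    if F[0]>10: break
snap('top','top5'); f=snap('scene','scene5')
a=cv2.resize(f['pixels'][200:370,230:430],None,fx=3,fy=3); cv2.imwrite('pics/s5c.png',a[:,:,::-1])
E
```

```text
-5.0 13.17 [-1.22  0.34  5.71] -0.0054
-7.5 13.42 [-0.85  0.63  5.85] -0.0077
-10.0 13.67 [-0.68  0.06  5.51] -0.0102
-12.5 13.92 [0.71 0.02 4.92] -0.0125
-15.0 14.17 [2.19 0.38 4.98] -0.0151
-17.5 14.42 [ 2.8  -0.33  6.33] -0.0177
-20.0 14.67 [1.81 0.89 4.35] -0.0203
-22.5 14.92 [1.33 0.01 4.93] -0.0229
-25 15.17 [2.48 0.56 5.13] -0.0253
-26.0 15.42 [6.7  0.84 3.72] -0.0255
-27 15.67 [11.55 -0.55  2.81] -0.0258
```

View pics/s5c.png

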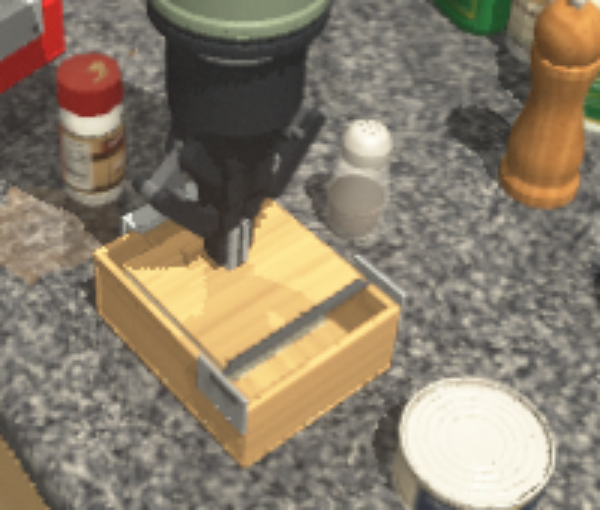

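The force rose sharply at -25.5 mm, which is the stop I expected at about -26 mm. The rear gap has opened (crop ~360,310) and the box hasn't moved. Now I relieve the load, back off, lift and check.

```bash
python3 - <<'E'
from h import *
z=sensors.get_obs()['ee_pos'][2]
manip.servo_line(world(-.0235+HD,0,z),v=.03); print(fb().round(2))
manip.servo_line(world(-.022+HD,0,.10),v=.06)
manip.servo_line(world(.03,0,.24),v=.2)
manip.move_ptp(world(.20,0,.30),rv()); manip.pause(.5)
f=snap('scene','scene6'); t=snap('top','top6'); print(sensors.get_obs()['time'],fb())
W=cloud(t); W0=cloud(pickle.load(open('top0.pkl','rb')))
b=tobox(W,B); P=b[175:275,315:420].reshape(-1,3); P=P[np.isfinite(P).all(1)]
k=(abs(P[:,1])<.05)&(P[:,0]>-.04)&(P[:,0]<.045)&(P[:,2]<.0705)&(P[:,2]>.055); m=np.polyfit(P[k,0],P[k,2],1); print('panel slope,z',m,k.sum())
for n,C in(('before',W0),('after',W)):
    Q=tobox(C[180:270,318:416],B).reshape(-1,3); L=Q[(Q[:,2]>.0695)&(Q[:,2]<.08)&(Q[:,0]<-.04)&(abs(Q[:,1])<.05)]; print(n,'lip centre',L[:,:2].mean(0).round(4),len(L))
for u,v in((279,226),(345,158),(436,200)): print(np.linalg.norm(W[v,u]-W0[v,u]).round(4), np.abs(t['pixels'][v-12:v+12,u-12:u+12].astype(int)-pickle.load(open('top0.pkl','rb'))['pixels'][v-12:v+12,u-12:u+12]).mean().round(2))
a=cv2.resize(f['pixels'][230:360,240:400],None,fx=3,fy=3); c=cv2.resize(t['pixels'][175:275,315:465],None,fx=3.2,fy=3.2)
b=np.zeros((390,480,3),np.uint8)
cv2.imwrite('pics/s6c.png',a[:,:,::-1]); cv2.imwrite('pics/t6c.png',c[:,:,::-1])
E
```

```text
[ 1.04 -0.26  4.62]
18.9917 [-1.04515171  0.07725548 -0.08742232]
panel slope,z [-0.027218    0.06870934] 1552
before lip centre [-0.0666  0.0006] 382
after lip centre [-0.0583  0.0002] 678
0.0008 38.01
0.003 7.75
0.0013 7.0
```

View pics/s6c.png

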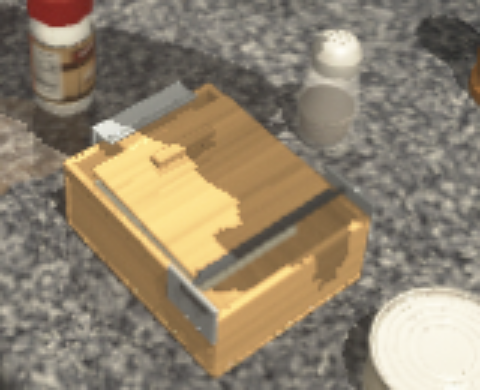

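View pics/t6c.png

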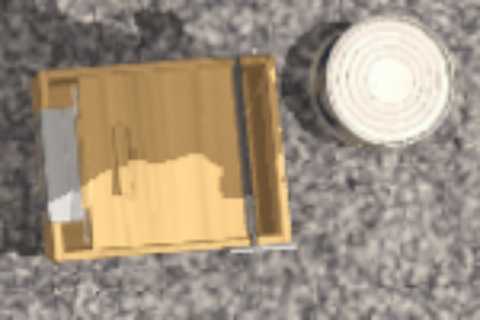

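```bash
python3 -c "
from h import *
ticket.job_done()"
```

```text
the job is handed in; nothing more can be done
```

The recipe box is shut and the job is handed in, with the clock at about 19 s of the 35 s. `ticket.job_done()` gives no verdict, so this rests on my own checks.

**What I did:** I folded the flap to about 0.8 rad by pushing on its tongue from behind. I then pressed it flat on the hinge side of the thumb bar and pushed it forwards under about 5 N of down-force. The force rose to 11.5 N at 15 to 16 mm of travel, where the stop should be. I then backed off, lifted, and moved clear.

**Last checks, after release:**
- **Flap:** it stayed down, sloping about 0.027 rad against the 0.08 limit. The tongue is visibly under the lip, and the slide is about 15.5 mm, judged from finger travel.
- **Bystanders:** depth at the same pixels on the jar, shaker and tin differs by 3 mm or less from the start. That would not show a small sideways slip, but all three look unmoved in the pictures.
- **Box:** it looks unmoved. My numeric check on it failed: the lip centre seemed to shift 8 mm. I put that down to the raised thumb bar and flap edge now falling inside the sampled height band, and did not re-measure it.

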